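# Slide the grease tray home under the table grill and bolt it

## Robot

A 6-joint arm with a two-finger parallel gripper is mounted at the origin on a cart in front of the work surface, level with it; the furniture and walls round the work are solid. World frame = base frame: x ahead of the robot, y to its left, z up, the work surface at z = 0. Lengths are in mm, angles in rad, forces in N, time in s.
With the tool pointing down it reaches from about 350 to 875 mm from the base axis. Payload 4.2 kg.
Tool frame: the origin (TCP) lies midway between the tips of the shut fingers; the grasp point (between the pads) lies 19 mm behind it (arm.grasp_offset is the distance from the TCP to the grasp point, in mm); z points along the fingers, y is the direction in which the jaws open and shut (so a half turn about z gives the same grasp; the last joint's range is limited). The gripper opens to 85 mm and grips with 20 to 120 N. Pads are 22 mm wide; open, the fingers measure 114 mm over their backs; the gripper's body (76 mm by 85 mm) begins 54 mm behind the grasp point. The pads swing forward as they close: fully open they stand 13 mm farther back than shut.
Start: joints at [1.57, 0.385, 0.008, 0, -1.194, -0.259], TCP at [160.523, 604.013, 231.312] pointing down, gripper open.
Joint ranges: [-3.14, 3.14], [-1.21, 2.06], [-1.07, 1.41], [-3.16, 2.05], [-2.99, -0.16], [-3.1, 3.1]. Speed limits (rad/s): [2.79, 2.79, 3.14, 3.14, 3.14, 3.14].

## Interface

Orientations are given as a unit quaternion [x, y, z, w].
In Python, from bench import arm gives the robot as it stands.
- The arm moves only by the tool move_arm, never from a script. Its argument "moves" is a list of rows, each an object with "gripper": the gripper's target within -1 to 1 (fully open at 1, half-way at 0, shut at -1); "xyz": the shift along the tool's x, y, z in cm, a list of three; "angular": the turn, a rotation vector about the tool's x, y, z in rad, a list of three. In form: [{"gripper": gripper, "xyz": [dx, dy, dz], "angular": [wx, wy, wz]}, ...]. A call has 1 to 10 rows; each row is the pose to reach, as a shift and turn from the pose commanded when the call began, along the tool's axes at that moment; what a row does not reach only later rows make up. A row lasts 1/8 s, in which the tool goes at most 62.5 mm and 10.7 degrees, less where a joint would pass 70% of its speed; a pose out of reach is approached as far as the arm can. A call with a gripper value outside its range is refused whole. The fingers move at their own pace and stop on an object; the grip force is fixed at half the most. Time passes only in rows, so rows that repeat a pose let the fingers close. It gives the time, the measured TCP pose, the force and the opening at its end, in the units of the state.
- arm.read_state(): the state, without advancing time (a new reading comes with each control period).
- arm.get_image(name): name is "scene" or "top"; returns (picture, depth): 400x640x3 uint8, blue, green, red; 400x640 float32, mm along the optical axis (not along the pixel's ray), 0 where there is no reading.
- arm.get_calibration(name): a dict with "camera_matrix" (3x3 intrinsics, pixels), "R" (3x3) and "t" (3): a world point X has camera coordinates R X + t. Camera axes: x right, y down, z forward; pixel columns grow to the right and rows downward; lengths in mm; the calibration is good to about 2 mm. A picture is of the moment at which its call begins. get_calibration takes no time and is no camera call.
- arm.job_done(): hands the job in, once; it reports no verdict.
The state is a dict: "clock": time; "joints": joint angles; "joint_vel": joint speeds; "joint_efforts": joint torques, N m; "position": TCP position; "ee_rot": TCP orientation; "contact_force": force on the tool from outside, world axes, zero at the start; "wrist_torque": the same for the moment, N m; "gripper_width": finger opening in mm.
Only numpy, scipy, OpenCV 4.12 (cv2) and the standard library are available. Lean on these libraries where they do the work, as an engineer would, in place of code of your own. Each camera call takes 0.05 s, during which the arm holds its last target. There are 200 camera calls.

## Task

The table grill's grey grease tray lies pulled out on the worktop in front of it. Using the fingertips only to push, slide the small bolt beside the tray opening fully back, push the tray flat along the worktop in under the low grill until it is fully home, then slide the bolt fully shut across the tray's front. Never lift or tip the tray, and leave the things standing round about where they are.

Things in the scene. Friction and masses are not known exactly. Their poses are not given: they have to be found in the camera images.
- grill: Black electric table grill, ribbed plate, fixed: a low bridge. Origin on the worktop, mid-opening, 100 mm behind the front face; x points into the grill (the way the tray goes in), y left. Housing x = -100 to +86, y = -175 to +135, top 42 mm up, plate rims and dial to 56 mm; grip ledges stand 12 mm out at each end.
- opening (a point): Middle of the tray opening in the grill's front face, 10 mm above the worktop. The opening is 216 mm wide, flared to about 228 mm over its first 17 mm, and 20 mm high from the worktop to the housing's underside. It has no floor of its own: the tray slides on the worktop.
- home (a point): Where the tray's origin lies when home: on the worktop, 46 mm behind the grill's front face, mid-opening, axes as the grill's. A fixed stop inside ends the travel here (side play 5 mm each way); the tray's front rim is then 3 to 4 mm proud of the grill's front face.
- tray: Loose grey open grease tray, 100 (x) by 208 (y, long side) by 16 mm high, 0.11 to 0.22 kg; floor 5 mm, rims 3 mm thick, inside 92 by 200 mm. Origin mid-underside, z up. Starts flat in front of the grill, up to 0.3 rad askew and off to a side; goes in +x side first. Slides easily (about 1 N), no catch. Rims can be pushed from outside, or from inside with the tips in the tray.
- tray_front (a point): Middle of the top edge of the tray's front rim (-x side, toward the robot), 50 mm from the tray's origin, 16 mm up. Round the work: a loaded dish rack, 120 mm high and more, on the left from world y = +0.10 m on, and a tall fridge on the right from y = -0.385 m on; keep the gripper clear of both.
- bolt (a joint): Steel slide bolt on the grill's front, right of the opening; m: 0 = fully back (tip 6 mm right of the opening), 0.034 = fully shut (tip 28 mm across the opening). Positive along the grill's +y. Stays where left, takes about 2 N, firm stops. Its 10 mm bar, 6 to 16 mm up, shuts 2 mm in front of the rim of a tray that is home, not on one left out. Starts more than half shut.
- bolt_knob (a point): Centre of the black 15 mm ball on the bolt's upright 8 mm pin; pin from 15 mm up, ball centre 49 mm up. 28 mm in front of the grill's front face; moves with the bolt: grill y = -130 mm fully back, -96 fully shut. Push pin or ball sideways. The bolt's guides (16 mm out from the face, 22 mm high) leave 8 mm between them and the pin.
- tin: Low tin 75 mm across, 58 mm high, loose bystander at the right; origin in the middle of its underside.
- jar: Spice jar with yellow cap, 45 mm across, 100 mm high, loose bystander at the left front; origin in the middle of its underside.
- lemon: Lemon, 78 x 55 x 56 mm, loose bystander at the left front; origin at its underside.
- cup: Striped mug with handle, 86 x 120 x 90 mm, loose bystander at the left front; origin in the middle of its underside.
- clip: Green bag clip lying flat, 56 x 94 x 8 mm, loose bystander at the front edge of the worktop, on the left; origin in the middle of its underside.

How it is judged (in metres and radians):
On the way, in this order (a step that is already met when the one before it is completed fails the run):
1. the bolt is slid fully back while the tray is still outside (value of joint bolt below 0.006 m and x of tray in the frame of grill below -0.12 m), for 0.1 s.
2. the tray is fully home under the grill (x of tray in the frame of grill above -0.0595 m and y of tray in the frame of grill between -0.012 and 0.012 m and angle between the y axis of tray and the y axis of grill, either way round below 0.06 rad and height (world z) of tray below 0.003 m), for 0.2 s.
At the end, for the whole second after the job is handed in: The tray lies flat on the worktop under the grill within 5.5 mm of its stop, square within 0.06 rad and within 12 mm of the middle, at rest, and the bolt is shut to at least 29 of its 34 mm in front of it (all of step 2 and value of joint bolt above 0.029 m and linear speed of tray below 0.01 m/s); the robot touches nothing.
It fails at once if the tray is lifted more than 10 mm or tipped more than 0.12 rad (height (world z) of tray above 0.01 m or angle between tray's own z axis and vertical above 0.12 rad).
It fails at once if the tin, spice jar, lemon, mug or bag clip is shifted more than 20 mm (distance of any of tin, jar, lemon, cup, clip from where it was at the start of the episode above 0.02 m).
It also fails if it takes over 72 s, if anything falls off the work surface, if the arm or the gripper's body presses on something with over 40 N, if the wrist force passes 120 N, or if a joint passes its speed limit or range.

## Working session

There is one attempt and no reset: what is moved stays moved. The work goes in short steps, Python scripts to look and compute and a tool call to move; the robot and the scene stay as the last step left them, time stands still between calls to the robot, and variables do not carry over. Pictures are saved under pics/ and viewed, about 8 in all and at most 12, crops included, and the job is handed in when it is done.

Besides the shell and the picture viewer there is one more tool, called after "Call:" as name([rows], argument=value, ...), one row to a line, values as JSON. move_arm: Moves the arm, as the interface text tells. Its arguments: {"type":"object","properties":{"moves":{"type":"array","items":{"type":"object","properties":{"gripper":{"type":"number"},"xyz":{"type":"array","items":{"type":"number"}},"angular":{"type":"array","items":{"type":"number"}}}}}},"required":["moves"]}

```bash
mkdir -p pics; cat > h.py <<'E'
import numpy as np, cv2
from bench import arm
def cloud(name):
    im,d=arm.get_image(name); c=arm.get_calibration(name)
    K=np.array(c["camera_matrix"]);R=np.array(c["R"]);t=np.array(c["t"]).ravel()
    v,u=np.mgrid[:d.shape[0],:d.shape[1]]
    P=np.stack([(u-K[0,2])/K[0,0]*d,(v-K[1,2])/K[1,1]*d,d],-1)
    return im,d,(P-t)@R
E
python3 - <<'E'
from h import *
print(arm.read_state())
for n in("top","scene"):
    im,d,W=cloud(n); np.savez(n+".npz",im=im,d=d,W=W); cv2.imwrite(f"pics/{n}0.png",im)
    c=arm.get_calibration(n);print(n,c, (d>0).mean())
E
```

```text
{'clock': 0.0, 'joints': array([ 1.56962431e+00,  3.85573228e-01,  6.60882741e-03, -4.90814344e-04,
       -1.19400733e+00, -2.58606281e-01]), 'joint_vel': array([ 0.00154911, -0.00011834,  0.00061561, -0.00025317,  0.00082178,
        0.00042725]), 'joint_efforts': array([-1.47500683e-03, -3.92289948e+01,  1.88399452e+01,  4.18600515e+00,
       -4.61585078e-03, -4.90221964e-06]), 'position': array([160.37149545, 603.46182613, 230.20608996]), 'ee_rot': array([ 9.91563914e-01, -1.29613928e-01, -8.65874230e-05,  1.10798067e-03]), 'contact_force': array([0.0508916 , 0.9690801 , 0.59448037]), 'wrist_torque': array([0.01503587, 0.02234459, 0.03943239]), 'gripper_width': 85.57041224483102}
top {'camera_matrix': array([[452.00198597,   0.        , 315.74991705],
       [  0.        , 452.00198597, 199.68495641],
       [  0.        ,   0.        ,   1.        ]]), 'R': array([[-0.01849014, -0.99958586, -0.02205041],
       [-0.99210674,  0.02107861, -0.12361192],
       [ 0.12402552,  0.01959076, -0.99208562]]), 't': array([ 127.45199001,  587.63828869, 1256.98617077])} 0.99603125
scene {'camera_matrix': array([[401.77769547,   0.        , 318.81592071],
       [  0.        , 401.77769547, 198.00277177],
       [  0.        ,   0.        ,   1.        ]]), 'R': array([[ 0.66489804, -0.74671307,  0.01817126],
       [-0.3605707 , -0.34217955, -0.86769922],
       [ 0.65414018,  0.57037948, -0.49675736]]), 't': array([-298.61791654,  305.76314425,  987.96967513])} 0.99598828125
```

View pics/top0.png

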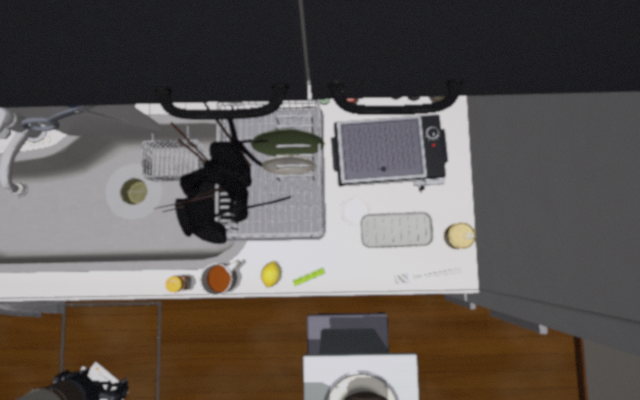

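View pics/scene0.png

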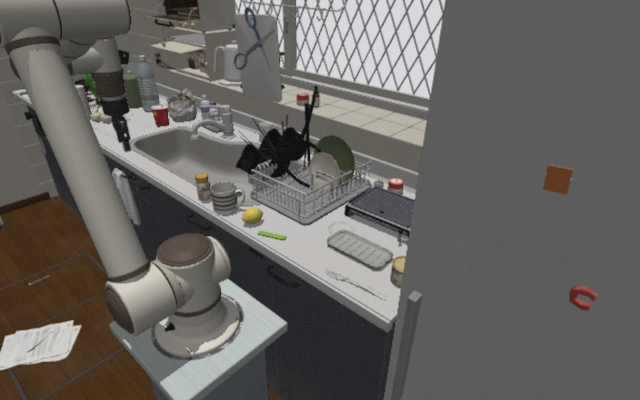

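The top view shows the tray at about px (396,229), the grill at (389,151), the knob at (421,187) and the tin at (461,235). In the scene view the fridge hides the bolt.

```bash
python3 - <<'E'
from h import *
f=np.load("top.npz");im,d,W=f["im"],f["d"],f["W"]
cv2.imwrite("pics/crop0.png",cv2.resize(im[100:260,325:485],None,fx=5,fy=3.7,interpolation=cv2.INTER_CUBIC)[:600,:800])
np.set_printoptions(precision=0,suppress=True,linewidth=250)
print("z map grill/tray");
print("cols",np.arange(328,484,5))
for r in range(108,256,4): print(r,W[r,328:484:5,2].round().astype(int), W[r,390,:2])
m=(W[...,2]>36)&(W[...,2]<70); m[:, :325]=0; m[:,455:]=0; m[:100]=0;m[200:]=0
def rect(m,nm):
    p=W[m][:,:2].astype(np.float32); print(nm,len(p),cv2.minAreaRect(p))
rect(m,"grill>36")
m=(W[...,2]>9)&(W[...,2]<22); m[:206]=0;m[252:]=0;m[:,:350]=0;m[:,440:]=0
rect(m,"tray")
m=(W[...,2]>45); m[:215]=0;m[255:]=0;m[:,:442]=0;m[:,480:]=0
rect(m,"tin")
np.set_printoptions(precision=1,suppress=True,linewidth=200)
print(W[180:194,412:430,2].round()); print(W[187,421],W[150,321:335,:].round())
E
```

```text
z map grill/tray
cols [328 333 338 343 348 353 358 363 368 373 378 383 388 393 398 403 408 413 418 423 428 433 438 443 448 453 458 463 468 473 478 483]
108 [   1    3    5  866  866  867  865  867  867  866  867  867  869  869  867  869  868  868  867  867  868  868  867  865   -1    3    4    1 -110  -60  -10   27] [580.  21.]
112 [   4    0   -1    3  862  866  867  868  866  866  866  866  866  866  866  866  867  866  865  865  866  862   -5    3    1    5    3    2 -109  -68  -21   20] [576.  21.]
116 [  -4    2    0    2    3    5    0    2    0    0   -3    3   -1    0    4    0   38   44   47   42   39   42   41    4    3    5    1    0 -118  -68  -19   15] [ 844. -112.]
120 [   3   -1    2    0    2   39   43   42   45   50   49   54   57   56   59   58   51   48   52   44   44   40   43    1    3    1    1    1 -127  -72  -24   14] [ 815. -103.]
124 [  -2   33   45   58   55   55   51   48   51   50   49   50   50   51   52   50   47   49   58   45   42   43   44    2    3    5    3   -3 -118  -72  -32   13] [ 805. -103.]
128 [   1    8   44   51   56   56   45   53   55   
[... 6597 characters left out ...]
   4.    5.    3.   -4.   19.   20.    2.    0.   -1.   -1.    3.    5.    0.    4.   -3.]
 [  -2.    2.   -3.   -2.    4.    2.    1.   -5.   -1.   -1.   -0.    4.    2.   -1.    2.    2.   -1.    4.]
 [  -3.   -4.   -5.    7.    3.   -1.    0.    1.    1.   -2.    2.    2.    2.    1.    1.    5.   -3.    1.]
 [  -2.   -3.   -1.   -0.    0.   -0.    3.    1.   -2.    4.    1.   -0.    1.    5.    1.    1.    3.    1.]]
[ 617.8 -182.4   54.4] [[742.  98.  11.]
 [740.  95.  15.]
 [739.  92.  22.]
 [744.  89.   1.]
 [743.  86.   3.]
 [744.  83.  -2.]
 [744.  80.  -1.]
 [744.  77.   0.]
 [744.  74.  -2.]
 [743.  71.   2.]
 [736.  69.  30.]
 [734.  66.  41.]
 [734.  63.  39.]
 [735.  60.  36.]]
```

View pics/crop0.png

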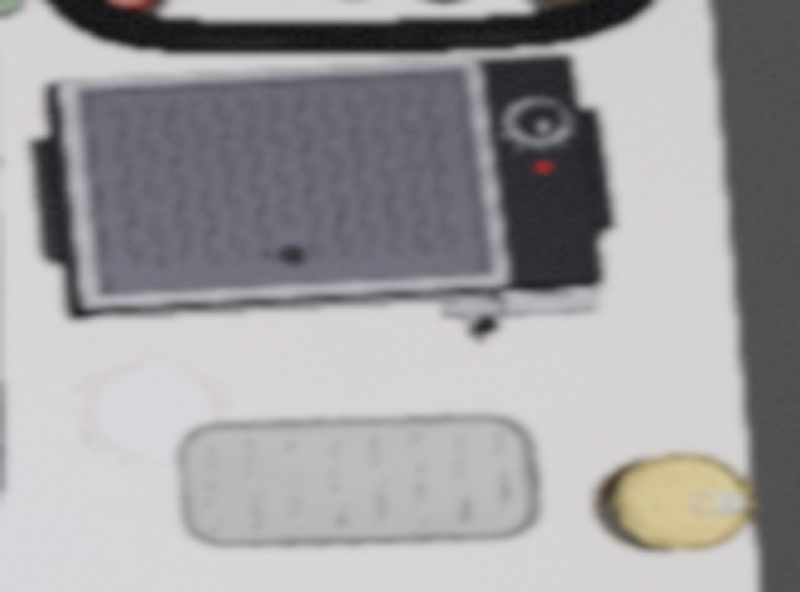

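```bash
cat >> h.py <<'E'
def onplane(uv,z,name="top"):
    c=arm.get_calibration(name);K=np.array(c["camera_matrix"]);R=np.array(c["R"]);t=np.array(c["t"]).ravel()
    uv=np.atleast_2d(np.array(uv,float)); r=np.c_[uv,np.ones(len(uv))]@np.linalg.inv(K).T@R
    C=-R.T@t; return C+r*((z-C[2])/r[:,2])[:,None]
def toG(p,g):  # world->grill frame; g=(x,y,yaw)
    c,s=np.cos(g[2]),np.sin(g[2]); d=np.atleast_2d(p)[:,:2]-np.array(g[:2]); return d@np.array([[c,-s],[s,c]])
def fromG(p,g):
    c,s=np.cos(g[2]),np.sin(g[2]); return np.atleast_2d(p)[:,:2]@np.array([[c,s],[-s,c]])+np.array(g[:2])
E
python3 - <<'E'
from h import *
np.set_printoptions(precision=3,suppress=True,linewidth=200)
f=np.load("top.npz");im,d,W=f["im"],f["d"],f["W"]
Z=cv2.medianBlur(W[...,2].astype(np.float32),3)
# front edge of housing
uv=[]
for u in range(342,440,2):
    rows=[v for v in range(170,192) if 34<Z[v,u]<62 and not(412<u<428 and v>181)]
    if rows: uv.append((u,max(rows)+.5))
P=onplane(uv,42)[:,:2]
l=cv2.fitLine(P.astype(np.float32),cv2.DIST_HUBER,0,.01,.01).ravel();print("front dir",l, "yaw",np.arctan2(-l[0]*np.sign(l[1]),abs(l[1])), "res",np.abs((P-l[2:])@[-l[1],l[0]]).max())
def side(rows,sgn,lo,hi):
    o=[]
    for v in rows:
        c=[u for u in range(lo,hi) if 34<Z[v,u]<62]
        if c:o.append((max(c)+.5 if sgn>0 else min(c)-.5,v))
    return onplane(o,42)
for nm,rows,s,lo,hi in(("left",[*range(128,134),*range(174,182)],-1,325,350),("right",[*range(118,127),*range(164,177)],1,425,455)):
    p=side(rows,s,lo,hi);print(nm,p[:,:2].round(0).tolist())
# tray corners by image gradient
b=im[200:256,345:445].astype(int); g=b.mean(2)
print(g[::4,::5].round().astype(int))
th=(g<195).astype(np.uint8); th=cv2.morphologyEx(th,cv2.MORPH_CLOSE,np.ones((3,3)))
cs=max(cv2.findContours(th,0,1)[0],key=cv2.contourArea)[:,0]+[345,200]
print("tray img bbox",cs.min(0),cs.max(0)); 
for z in(16,8): print("tray",z,cv2.minAreaRect(onplane(cs,z)[:,:2].astype(np.float32)))
k=(Z>46); 
uvk=[(u,v) for v in range(185,192) for u in range(416,428) if W[v,u,2]>45]
print("knob",np.mean(uvk,0),onplane([np.mean(uvk,0)],51))
uvt=[(u,v) for v in range(215,255) for u in range(440,480) if 45<W[v,u,2]<65]
print("tin",cv2.minEnclosingCircle(onplane(uvt,58)[:,:2].astype(np.float32)))
E
```

```text
front dir [  0.05   -0.999 639.913 -97.559] yaw 0.05049713 res 2.4939597311451362
left [[799.0, 60.0], [796.0, 60.0], [793.0, 60.0], [790.0, 60.0], [787.0, 60.0], [784.0, 60.0], [663.0, 55.0], [660.0, 52.0], [657.0, 52.0], [654.0, 52.0], [651.0, 52.0], [648.0, 52.0], [645.0, 52.0], [642.0, 52.0]]
right [[821.0, -248.0], [818.0, -248.0], [815.0, -248.0], [812.0, -248.0], [809.0, -247.0], [806.0, -247.0], [803.0, -250.0], [800.0, -250.0], [797.0, -250.0], [685.0, -255.0], [682.0, -255.0], [679.0, -255.0], [676.0, -255.0], [673.0, -255.0], [670.0, -254.0], [667.0, -257.0], [664.0, -257.0], [661.0, -257.0], [659.0, -257.0], [656.0, -256.0], [653.0, -256.0], [650.0, -253.0]]
[[211 210 215 214 213 212 213 213 213 213 213 212 212 212 213 212 213 211 213 212]
 [210 215 216 216 210 212 213 213 213 213 211 213 213 213 213 213 212 211 212 212]
 [216 216 216 216 214 209 213 213 213 213 213 213 213 213 212 212 213 213 213 212]
 [215 216 216 216 214 209 207 202 201 194 192 192 186 175 169 171 178 211 212 212]
 [212 216 216 214 162 175 178 177 179 184 185 184 184 185 187 188 180 174 212 211]
 [210 
[... 421 characters left out ...]
5 204 182 183 179 185 186 183 181 180 185 179 182 183 186 148 211 211]
 [216 215 215 213 160 183 179 179 176 174 176 175 170 158 157 163 158 198 212 211]
 [215 215 214 215 212 198 196 199 201 200 201 209 209 209 210 211 212 212 212 212]
 [214 216 215 215 215 214 215 214 215 214 213 214 213 213 213 212 213 212 212 212]]
tray img bbox [360 211] [433 247]
tray 16 ((501.76116943359375, -114.89083862304688), (102.23878479003906, 209.3304901123047), 1.124152421951294)
tray 8 ((502.20391845703125, -116.14779663085938), (102.86483001708984, 210.61227416992188), 1.1241049766540527)
knob [421.909 187.091] [[ 617.946 -185.659   51.   ]]
tin ((480.8894958496094, -285.47589111328125), 38.927852630615234)
```

Grill ≈ (739.5, −77.2), yaw 0.053; tray in the grill frame ≈ (−239, −26), yaw −0.033; the knob at grill y −102 means the bolt is at about 28 mm. I'll swing clear of the rack first.

Call:
move_arm([
  {"gripper": -1,"xyz": [25.5,29.8,-4],"angular": [0,0,-0.313]},
  {"gripper": -1,"xyz": [25.5,29.8,-4],"angular": [0,0,-0.313]},
  {"gripper": -1,"xyz": [25.5,29.8,-4],"angular": [0,0,-0.313]},
  {"gripper": -1,"xyz": [25.5,29.8,-4],"angular": [0,0,-0.313]},
  {"gripper": -1,"xyz": [25.5,29.8,-4],"angular": [0,0,-0.313]},
  {"gripper": -1,"xyz": [25.5,29.8,-4],"angular": [0,0,-0.313]},
  {"gripper": -1,"xyz": [25.5,29.8,-4],"angular": [0,0,-0.313]},
  {"gripper": -1,"xyz": [25.5,29.8,-4],"angular": [0,0,-0.313]},
])

```text
clock: 1.1
position: [330.7, 249.3, 271.4]
ee_rot: [1.0, 0.025, 0.0, -0.0]
contact_force: [0.0, 0.7, 0.9]
gripper_width: 0.2
```

```bash
cat >> h.py <<'E'
G=(739.5,-77.2,.053)
from scipy.spatial.transform import Rotation as Ro
def go(gx,gy,z,yaw=0.):
    "print cm shift in tool axes to a grill-frame target"
    s=arm.read_state();R=Ro.from_quat(s["ee_rot"]);p=np.array(s["position"])
    w=fromG([gx,gy],G)[0]; d=R.inv().apply(np.r_[w,z]-p)/10
    T=Ro.from_matrix(Ro.from_euler("z",G[2]+yaw).as_matrix()@np.diag([1.,-1,-1]))
    print("now G",toG(p,G)[0].round(1),"z",p[2].round(1),"F",np.round(s["contact_force"],1),"w",round(s["gripper_width"],1),"t",round(s["clock"],2))
    print("->",(gx,gy,z),"xyz cm",d.round(2),"n",np.ceil(np.linalg.norm(d)/6.25),"ang",(R.inv()*T).as_rotvec().round(3))
E
python3 - <<'E'
from h import *
f=np.load("top.npz");W=f["W"]
for x in(400,440,480): 
  m=(W[...,1]>60)&(W[...,1]<250)&(abs(W[...,0]-x)<20);print(x,np.percentile(W[...,2][m],[50,99]))
go(-330,-40,270)
E
```

```text
400 [ 1.84906192 56.62635951]
440 [1322.48736826 1322.48736826]
480 [  4.36559145 127.54959805]
now G [-391.   347.7] z 271.4 F [0.  0.7 0.9] w 0.2 t 1.1
-> (-330, -40, 270) xyz cm [ 6.2  38.75  0.12] n 7.0 ang [-0.    -0.    -0.003]
```

Call:
move_arm([
  {"gripper": -1,"xyz": [6.2,38.8,0.1]},
  {"gripper": -1,"xyz": [6.2,38.8,0.1]},
  {"gripper": -1,"xyz": [6.2,38.8,0.1]},
  {"gripper": -1,"xyz": [6.2,38.8,0.1]},
  {"gripper": -1,"xyz": [6.2,38.8,0.1]},
  {"gripper": -1,"xyz": [6.2,38.8,0.1]},
  {"gripper": -1,"xyz": [6.2,38.8,0.1]},
  {"gripper": -1,"xyz": [6.2,38.8,0.1]},
])

```text
invalid input
```

```bash
python3 - <<'E'
from h import *
go(-129,-55,120); go(-129,-55,31)
E
```

```text
now G [-391.   347.7] z 271.4 F [0.  0.7 0.9] w 0.2 t 1.1
-> (-129, -55, 120) xyz cm [26.3  40.21 15.12] n 9.0 ang [-0.    -0.    -0.003]
now G [-391.   347.7] z 271.4 F [0.  0.7 0.9] w 0.2 t 1.1
-> (-129, -55, 31) xyz cm [26.3  40.21 24.02] n 9.0 ang [-0.    -0.    -0.003]
```

Angular is required; I'll include it.

Call:
move_arm([
  {"gripper": -1,"xyz": [6.2,38.8,0.1],"angular": [0,0,0]},
  {"gripper": -1,"xyz": [6.2,38.8,0.1],"angular": [0,0,0]},
  {"gripper": -1,"xyz": [6.2,38.8,0.1],"angular": [0,0,0]},
  {"gripper": -1,"xyz": [6.2,38.8,0.1],"angular": [0,0,0]},
  {"gripper": -1,"xyz": [6.2,38.8,0.1],"angular": [0,0,0]},
  {"gripper": -1,"xyz": [6.2,38.8,0.1],"angular": [0,0,0]},
  {"gripper": -1,"xyz": [6.2,38.8,0.1],"angular": [0,0,0]},
  {"gripper": -1,"xyz": [6.2,38.8,0.1],"angular": [0,0,0]},
])

```text
clock: 2.1
position: [413.3, -134.1, 269.5]
ee_rot: [1.0, 0.025, -0.001, -0.0]
contact_force: [-0.7, 1.2, -0.2]
gripper_width: 0.1
```

```bash
python3 - <<'E'
from h import *
go(-129,-55,120); go(-129,-55,31)
E
```

```text
now G [-328.8  -39.5] z 269.5 F [-0.7  1.2 -0.2] w 0.1 t 2.1
-> (-129, -55, 120) xyz cm [20.01  1.51 14.91] n 4.0 ang [-0.     0.002 -0.002]
now G [-328.8  -39.5] z 269.5 F [-0.7  1.2 -0.2] w 0.1 t 2.1
-> (-129, -55, 31) xyz cm [20.02  1.51 23.81] n 5.0 ang [-0.     0.002 -0.002]
```

Call:
move_arm([
  {"gripper": -1,"xyz": [20,1.5,14.9],"angular": [0,0,0]},
  {"gripper": -1,"xyz": [20,1.5,14.9],"angular": [0,0,0]},
  {"gripper": -1,"xyz": [20,1.5,14.9],"angular": [0,0,0]},
  {"gripper": -1,"xyz": [20,1.5,14.9],"angular": [0,0,0]},
  {"gripper": -1,"xyz": [20,1.5,14.9],"angular": [0,0,0]},
  {"gripper": -1,"xyz": [20,1.5,18],"angular": [0,0,0]},
  {"gripper": -1,"xyz": [20,1.5,21],"angular": [0,0,0]},
  {"gripper": -1,"xyz": [20,1.5,23.8],"angular": [0,0,0]},
  {"gripper": -1,"xyz": [20,1.5,23.8],"angular": [0,0,0]},
])

```text
clock: 3.22
position: [611.8, -136.5, 31.7]
ee_rot: [1.0, 0.027, -0.002, -0.0]
contact_force: [0.4, -0.0, -0.9]
gripper_width: 0.1
```

```bash
python3 - <<'E'
from h import *
go(-129,-107,31)
im,d,W=cloud("top"); cv2.imwrite("pics/a1.png",cv2.resize(im[100:260,325:485],None,fx=5,fy=3.7,interpolation=cv2.INTER_CUBIC))
E
```

```text
now G [-130.6  -52.4] z 31.7 F [ 0.4 -0.  -0.9] w 0.1 t 3.23
-> (-129, -107, 31) xyz cm [0.15 5.46 0.06] n 1.0 ang [-0.     0.003  0.002]
```

View pics/a1.png

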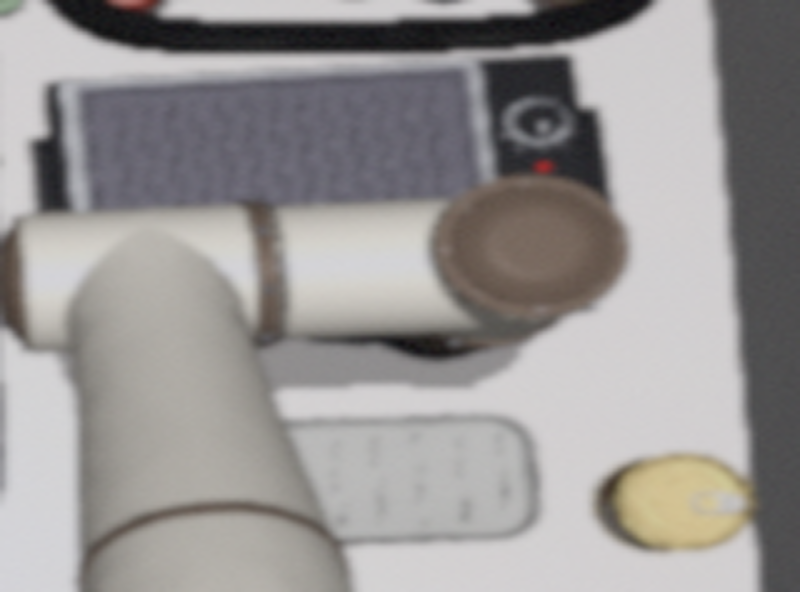

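The arm hides the knob from above, so I'll push by force feedback.

Call:
move_arm([
  {"gripper": -1,"xyz": [0.1,2.0,0],"angular": [0,0,0]},
  {"gripper": -1,"xyz": [0.1,2.7,0],"angular": [0,0,0]},
  {"gripper": -1,"xyz": [0.1,3.3,0],"angular": [0,0,0]},
  {"gripper": -1,"xyz": [0.1,3.9,0],"angular": [0,0,0]},
])

```text
clock: 3.78
position: [617.0, -177.2, 33.0]
ee_rot: [1.0, 0.027, 0.001, -0.0]
contact_force: [-0.4, 2.0, 0.6]
gripper_width: -0.1
```

```bash
python3 - <<'E'
from h import *
go(-129,-107,31)
E
```

```text
now G [-127.7  -93.4] z 33.0 F [-0.4  2.   0.6] w -0.1 t 3.77
-> (-129, -107, 31) xyz cm [-0.13  1.36  0.19] n 1.0 ang [-0.    -0.001  0.   ]
```

Contact at about 2 N, pushing. Continuing in small steps to the stop.

Call:
move_arm([
  {"gripper": -1,"xyz": [-0.1,0.5,0.1],"angular": [0,0,0]},
  {"gripper": -1,"xyz": [-0.1,0.9,0.1],"angular": [0,0,0]},
  {"gripper": -1,"xyz": [-0.1,1.1,0.1],"angular": [0,0,0]},
  {"gripper": -1,"xyz": [-0.1,1.3,0.1],"angular": [0,0,0]},
])

```text
clock: 4.28
position: [616.2, -189.9, 31.2]
ee_rot: [1.0, 0.027, -0.0, -0.0]
contact_force: [1.1, 1.5, 0.8]
gripper_width: -0.2
```

Call:
move_arm([
  {"gripper": -1,"xyz": [0,0.3,0],"angular": [0,0,0]},
  {"gripper": -1,"xyz": [0,0.6,0],"angular": [0,0,0]},
  {"gripper": -1,"xyz": [0,0.8,0],"angular": [0,0,0]},
])

```text
clock: 4.65
position: [616.6, -196.7, 31.2]
ee_rot: [1.0, 0.026, -0.0, -0.001]
contact_force: [-0.1, 11.1, 2.7]
gripper_width: 0.1
```

```bash
python3 - <<'E'
from h import *
go(-129,-107,31)
E
```

```text
now G [-129.1 -112.8] z 31.2 F [-0.1 11.1  2.7] w 0.1 t 4.65
-> (-129, -107, 31) xyz cm [ 0.01 -0.58  0.02] n 1.0 ang [-0.002  0.    -0.   ]
```

Call:
move_arm([
  {"gripper": -1,"xyz": [0,0.3,0],"angular": [0,0,0]},
  {"gripper": -1,"xyz": [0,0.3,0],"angular": [0,0,0]},
  {"gripper": -1,"xyz": [0,-2,0],"angular": [0,0,0]},
  {"gripper": -1,"xyz": [0,-4,0],"angular": [0,0,0]},
  {"gripper": -1,"xyz": [0,-4,-9],"angular": [0,0,0]},
  {"gripper": -1,"xyz": [0,-4,-9],"angular": [0,0,0]},
  {"gripper": -1,"xyz": [-16,-4,-9],"angular": [0,0,0]},
  {"gripper": -1,"xyz": [-30,-4,-9],"angular": [0,0,0]},
  {"gripper": -1,"xyz": [-30,-4,-9],"angular": [0,0,0]},
  {"gripper": -1,"xyz": [-30,-4,-9],"angular": [0,0,0]},
])

```text
clock: 5.9
position: [362.5, -171.2, 121.2]
ee_rot: [1.0, 0.027, -0.0, 0.0]
contact_force: [1.4, -0.9, -0.3]
gripper_width: 0.1
```

```bash
python3 - <<'E'
from h import *
go(-200,-20,60)
im,d,W=cloud("top"); cv2.imwrite("pics/a2.png",cv2.resize(im[100:260,325:485],None,fx=5,fy=3.7,interpolation=cv2.INTER_CUBIC))
uvk=[(u,v) for v in range(180,194) for u in range(414,440) if 47<W[v,u,2]<65 and d[v,u]>0 and v>184]
print(len(uvk)); p=onplane([np.mean(uvk,0)],51);print("knob",p,toG(p,G))
E
```

```text
now G [-381.5  -73.9] z 121.2 F [ 1.4 -0.9 -0.3] w 0.1 t 5.9
-> (-200, -20, 60) xyz cm [18.15 -5.38  6.11] n 4.0 ang [0.001 0.    0.001]
20
knob [[ 619.01392768 -214.14384934   51.        ]] [[-127.57151576 -130.36878407]]
```

View pics/a2.png

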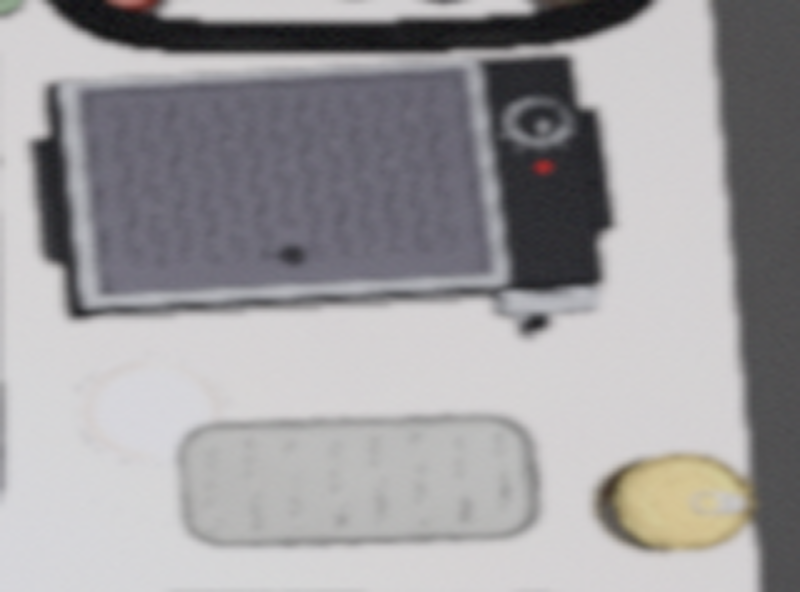

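Bolt fully back (knob at G −130.4, px about (432,187)), which also confirms the grill frame. Next I shift the tray left by pushing from inside on its left rim.

Call:
move_arm([
  {"gripper": -1,"xyz": [14.2,-11.4,4],"angular": [0,0,0]},
  {"gripper": -1,"xyz": [14.2,-11.4,4],"angular": [0,0,0]},
  {"gripper": -1,"xyz": [14.2,-11.4,4],"angular": [0,0,0]},
  {"gripper": -1,"xyz": [14.2,-11.4,4],"angular": [0,0,0]},
  {"gripper": -1,"xyz": [14.2,-11.4,8],"angular": [0,0,0]},
  {"gripper": -1,"xyz": [14.2,-11.4,10],"angular": [0,0,0]},
  {"gripper": -1,"xyz": [14.2,-11.4,10.9],"angular": [0,0,0]},
  {"gripper": -1,"xyz": [14.2,-11.4,10.9],"angular": [0,0,0]},
])

```text
clock: 6.95
position: [500.3, -50.1, 12.3]
ee_rot: [1.0, 0.027, -0.0, 0.0]
contact_force: [0.3, 0.6, 0.2]
gripper_width: -0.1
```

```bash
python3 - <<'E'
from h import *
go(-239,88,11)
E
```

```text
now G [-237.5   39.7] z 12.3 F [0.3 0.6 0.2] w -0.1 t 6.95
-> (-239, 88, 11) xyz cm [-0.15 -4.83  0.13] n 1.0 ang [0.    0.001 0.   ]
```

Call:
move_arm([
  {"gripper": -1,"xyz": [-0.1,-0.8,0.2],"angular": [0,0,0]},
  {"gripper": -1,"xyz": [-0.1,-1.4,0.2],"angular": [0,0,0]},
  {"gripper": -1,"xyz": [-0.1,-2.0,0.2],"angular": [0,0,0]},
  {"gripper": -1,"xyz": [-0.1,-2.6,0.2],"angular": [0,0,0]},
  {"gripper": -1,"xyz": [-0.1,-3.2,0.2],"angular": [0,0,0]},
  {"gripper": -1,"xyz": [-0.1,-3.8,0.2],"angular": [0,0,0]},
  {"gripper": -1,"xyz": [-0.1,-4.3,0.2],"angular": [0,0,0]},
  {"gripper": -1,"xyz": [-0.1,-4.7,0.2],"angular": [0,0,0]},
  {"gripper": -1,"xyz": [-0.1,-4.9,0.2],"angular": [0,0,0]},
  {"gripper": -1,"xyz": [-0.1,-4.9,0.2],"angular": [0,0,0]},
])

```text
clock: 8.2
position: [497.1, -0.8, 10.2]
ee_rot: [1.0, 0.027, 0.0, -0.0]
contact_force: [-0.3, -0.8, 0.5]
gripper_width: 0.3
```

```bash
python3 - <<'E'
from h import *
go(-239,70,11)
E
```

```text
now G [-238.1   89.2] z 10.2 F [-0.3 -0.8  0.5] w 0.3 t 8.2
-> (-239, 70, 11) xyz cm [-0.1   1.92 -0.08] n 1.0 ang [-0. -0.  0.]
```

Call:
move_arm([
  {"gripper": -1,"xyz": [0,1.5,0],"angular": [0,0,0]},
  {"gripper": -1,"xyz": [0,3,0],"angular": [0,0,0]},
  {"gripper": -1,"xyz": [0,3,-5],"angular": [0,0,0]},
  {"gripper": -1,"xyz": [0,3,-11],"angular": [0,0,0]},
  {"gripper": 1,"xyz": [-14,9,-11],"angular": [0,0,0]},
  {"gripper": 1,"xyz": [-14,9,-11],"angular": [0,0,0]},
  {"gripper": 1,"xyz": [-14,9,-11],"angular": [0,0,0]},
  {"gripper": 1,"xyz": [-14,9,-11],"angular": [0,0,0]},
])

```text
clock: 9.2
position: [359.9, -99.7, 120.5]
ee_rot: [1.0, 0.025, -0.0, -0.0]
contact_force: [0.6, -0.0, -0.9]
gripper_width: 72.2
```

```bash
cat >> h.py <<'E'
def tray(tag):
    im,d,W=cloud("top"); cv2.imwrite(f"pics/{tag}.png",cv2.resize(im[100:260,325:485],None,fx=5,fy=3.7,interpolation=cv2.INTER_CUBIC))
    g=im.mean(2); g=g[192:260,345:445]
    th=(g<195).astype(np.uint8); th=cv2.morphologyEx(th,cv2.MORPH_CLOSE,np.ones((3,3)))
    cs=max(cv2.findContours(th,0,1)[0],key=cv2.contourArea)[:,0]+[345,192]
    p=toG(onplane(cs,12),G).astype(np.float32); print("tray G",cv2.minAreaRect(p))
E
python3 - <<'E'
from h import *
go(-300,0,60); tray("a3")
E
```

```text
now G [-380.2   -2.4] z 120.5 F [ 0.6 -0.  -0.9] w 72.2 t 9.2
-> (-300, 0, 60) xyz cm [ 8.02 -0.26  6.05] n 2.0 ang [-0.     0.    -0.003]
tray G ((-237.9281463623047, -2.70361328125), (210.75595092773438, 104.16239166259766), 89.6816635131836)
```

View pics/a3.png

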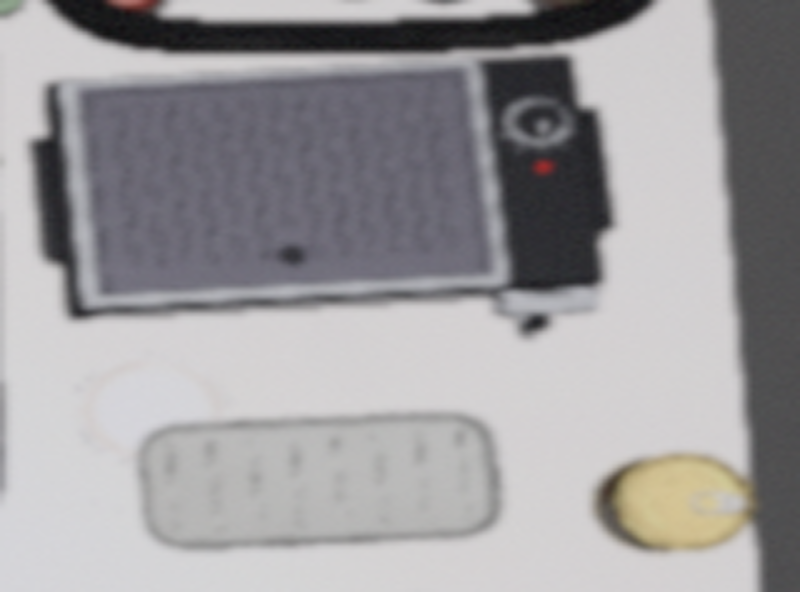

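Tray now at G (−238, −2.7), yaw 0.006: lined up. Next I lower the open fingers in front of the front rim.

Call:
move_arm([
  {"gripper": 1,"xyz": [6.4,0.1,6],"angular": [0,0,0]},
  {"gripper": 1,"xyz": [6.4,0.1,6],"angular": [0,0,0]},
  {"gripper": 1,"xyz": [6.4,0.1,10],"angular": [0,0,0]},
  {"gripper": 1,"xyz": [6.4,0.1,11.5],"angular": [0,0,0]},
  {"gripper": 1,"xyz": [6.4,0.1,12.2],"angular": [0,0,0]},
  {"gripper": 1,"xyz": [6.4,0.1,12.4],"angular": [0,0,0]},
  {"gripper": 1,"xyz": [6.4,0.1,12.4],"angular": [0,0,0]},
])

```text
clock: 10.12
position: [426.7, -95.8, -3.2]
ee_rot: [1.0, 0.027, 0.001, -0.0]
contact_force: [0.1, 0.2, -0.4]
gripper_width: 85.1
```

```bash
python3 - <<'E'
from h import *
go(-200,-2,-4)
E
```

```text
now G [-313.3   -2. ] z -3.2 F [ 0.1  0.2 -0.4] w 85.1 t 10.12
-> (-200, -2, -4) xyz cm [11.33  0.    0.09] n 2.0 ang [-0.    -0.001  0.   ]
```

Call:
move_arm([
  {"gripper": 1,"xyz": [1.1,0,0.1],"angular": [0,0,0]},
  {"gripper": 1,"xyz": [2.2,0,0.1],"angular": [0,0,0]},
  {"gripper": 1,"xyz": [3.3,0,0.1],"angular": [0,0,0]},
  {"gripper": 1,"xyz": [4.4,0,0.1],"angular": [0,0,0]},
  {"gripper": 1,"xyz": [5.5,0,0.1],"angular": [0,0,0]},
  {"gripper": 1,"xyz": [6.6,0,0.1],"angular": [0,0,0]},
  {"gripper": 1,"xyz": [7.7,0,0.1],"angular": [0,0,0]},
  {"gripper": 1,"xyz": [8.8,0,0.1],"angular": [0,0,0]},
  {"gripper": 1,"xyz": [9.8,0,0.1],"angular": [0,0,0]},
  {"gripper": 1,"xyz": [10.4,0,0.1],"angular": [0,0,0]},
])

```text
clock: 11.38
position: [530.6, -90.3, -4.8]
ee_rot: [1.0, 0.027, 0.0, -0.0]
contact_force: [-0.6, 1.4, 1.3]
gripper_width: 85.9
```

```bash
python3 - <<'E'
from h import *
go(-115,-1,-4)
E
```

```text
now G [-209.3   -2. ] z -4.8 F [-0.6  1.4  1.3] w 85.9 t 11.38
-> (-115, -1, -4) xyz cm [ 9.43 -0.1  -0.07] n 2.0 ang [-0. -0.  0.]
```

Call:
move_arm([
  {"gripper": 1,"xyz": [0.8,0,0],"angular": [0,0,0]},
  {"gripper": 1,"xyz": [1.6,0,0],"angular": [0,0,0]},
  {"gripper": 1,"xyz": [2.4,0,0],"angular": [0,0,0]},
  {"gripper": 1,"xyz": [3.2,0,0],"angular": [0,0,0]},
  {"gripper": 1,"xyz": [4.0,0,0],"angular": [0,0,0]},
  {"gripper": 1,"xyz": [4.8,0,0],"angular": [0,0,0]},
])

```text
clock: 12.12
position: [578.3, -87.8, -4.7]
ee_rot: [1.0, 0.027, -0.0, 0.0]
contact_force: [-0.9, 0.2, 0.5]
gripper_width: 85.2
```

```bash
python3 - <<'E'
from h import *
go(-115,-1,-4)
im,d=arm.get_image("scene"); cv2.imwrite("pics/s1.png",cv2.resize(im[150:300,300:420],None,fx=5,fy=4,interpolation=cv2.INTER_CUBIC))
E
```

```text
now G [-161.6   -2. ] z -4.7 F [-0.9  0.2  0.5] w 85.2 t 12.12
-> (-115, -1, -4) xyz cm [ 4.66 -0.1  -0.07] n 1.0 ang [0. 0. 0.]
```

View pics/s1.png

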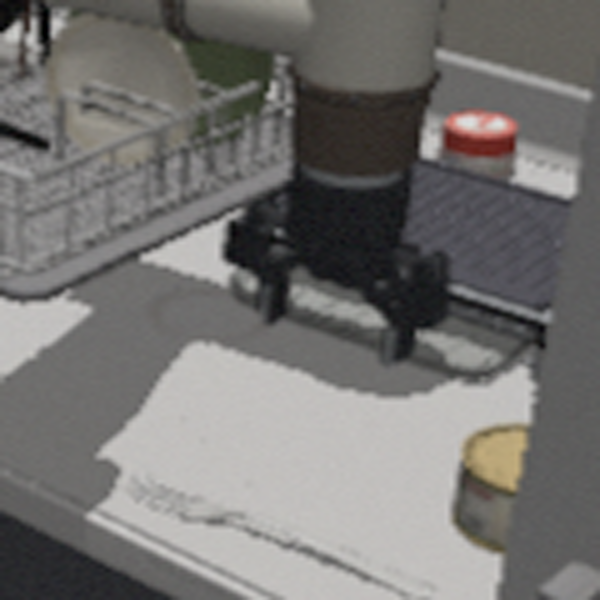

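The tray is entering squarely, with both fingers on the front rim (crop px (270,310) and (395,345)). Continuing.

Call:
move_arm([
  {"gripper": 1,"xyz": [0.6,0,0],"angular": [0,0,0]},
  {"gripper": 1,"xyz": [1.2,0,0],"angular": [0,0,0]},
  {"gripper": 1,"xyz": [1.8,0,0],"angular": [0,0,0]},
  {"gripper": 1,"xyz": [2.4,0,0],"angular": [0,0,0]},
  {"gripper": 1,"xyz": [3.0,0,0],"angular": [0,0,0]},
  {"gripper": 1,"xyz": [3.5,0,0],"angular": [0,0,0]},
  {"gripper": 1,"xyz": [3.9,0,0],"angular": [0,0,0]},
  {"gripper": 1,"xyz": [4.2,0,0],"angular": [0,0,0]},
])

```text
clock: 13.18
position: [619.8, -85.6, -4.7]
ee_rot: [1.0, 0.027, -0.0, 0.0]
contact_force: [-0.8, 0.2, 1.5]
gripper_width: 85.8
```

```bash
python3 - <<'E'
from h import *
go(-115,-1,-4)
E
```

```text
now G [-119.9   -2. ] z -4.7 F [-0.8  0.2  1.5] w 85.8 t 13.18
-> (-115, -1, -4) xyz cm [ 0.49 -0.1  -0.07] n 1.0 ang [0. 0. 0.]
```

Call:
move_arm([
  {"gripper": 1,"xyz": [0.3,0,0],"angular": [0,0,0]},
  {"gripper": 1,"xyz": [0.5,0,0],"angular": [0,0,0]},
  {"gripper": 1,"xyz": [0.7,0,0],"angular": [0,0,0]},
])

```text
clock: 13.55
position: [625.6, -85.3, -4.8]
ee_rot: [1.0, 0.026, -0.001, -0.0]
contact_force: [-5.8, 0.6, 3.0]
gripper_width: 85.5
```

Call:
move_arm([
  {"gripper": 1,"xyz": [0.2,0,0],"angular": [0,0,0]},
  {"gripper": 1,"xyz": [0.3,0,0],"angular": [0,0,0]},
  {"gripper": 1,"xyz": [0.3,0,0],"angular": [0,0,0]},
  {"gripper": 1,"xyz": [0.3,0,0],"angular": [0,0,0]},
])

```text
clock: 14.05
position: [625.6, -85.3, -5.0]
ee_rot: [1.0, 0.026, -0.004, -0.0]
contact_force: [-8.6, 0.7, 6.3]
gripper_width: 85.7
```

Firm stop (same position, force rising). Back off, lift and look.

Call:
move_arm([
  {"gripper": 1,"xyz": [-1.5,0,0],"angular": [0,0,0]},
  {"gripper": 1,"xyz": [-4,0,0],"angular": [0,0,0]},
  {"gripper": 1,"xyz": [-5,0,-5],"angular": [0,0,0]},
  {"gripper": 1,"xyz": [-8,0,-11],"angular": [0,0,0]},
  {"gripper": -1,"xyz": [-24,0,-12.5],"angular": [0,0,0]},
  {"gripper": -1,"xyz": [-24,0,-12.5],"angular": [0,0,0]},
  {"gripper": -1,"xyz": [-24,0,-12.5],"angular": [0,0,0]},
  {"gripper": -1,"xyz": [-24,0,-12.5],"angular": [0,0,0]},
])

```text
clock: 15.05
position: [388.3, -98.0, 121.2]
ee_rot: [1.0, 0.027, 0.001, -0.0]
contact_force: [0.7, -0.7, -0.1]
gripper_width: 12.1
```

```bash
python3 - <<'E'
from h import *
go(-129,-175,120); go(-129,-175,31)
im,d,W=cloud("top"); cv2.imwrite("pics/a4.png",cv2.resize(im[165:205,325:455],None,fx=6,fy=6,interpolation=cv2.INTER_CUBIC))
E
```

```text
now G [-351.8   -2.2] z 121.2 F [ 0.7 -0.7 -0.1] w 12.1 t 15.05
-> (-129, -175, 120) xyz cm [22.28 17.29  0.16] n 5.0 ang [-0.    -0.002  0.   ]
now G [-351.8   -2.2] z 121.2 F [ 0.7 -0.7 -0.1] w 12.1 t 15.05
-> (-129, -175, 31) xyz cm [22.26 17.29  9.06] n 5.0 ang [-0.    -0.002  0.   ]
```

View pics/a4.png

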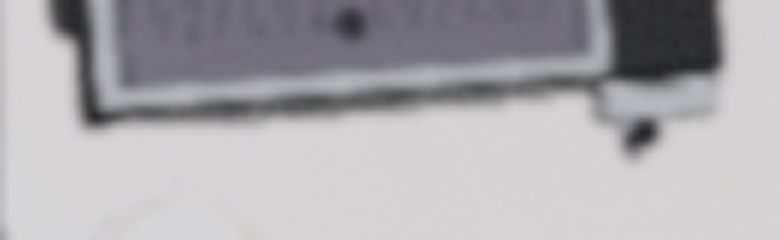

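The tray is out of sight under the housing with the front clear, and the knob is at px (642,135) of the crop. Now to the right side of the knob.

Call:
move_arm([
  {"gripper": -1,"xyz": [22.3,17,0],"angular": [0,0,0]},
  {"gripper": -1,"xyz": [22.3,17,0],"angular": [0,0,0]},
  {"gripper": -1,"xyz": [22.3,17,0],"angular": [0,0,0]},
  {"gripper": -1,"xyz": [22.3,17,0],"angular": [0,0,0]},
  {"gripper": -1,"xyz": [22.3,17,0],"angular": [0,0,0]},
  {"gripper": -1,"xyz": [22.3,17,0],"angular": [0,0,0]},
  {"gripper": -1,"xyz": [22.3,17,4],"angular": [0,0,0]},
  {"gripper": -1,"xyz": [22.3,17,7],"angular": [0,0,0]},
  {"gripper": -1,"xyz": [22.3,17,9],"angular": [0,0,0]},
  {"gripper": -1,"xyz": [22.3,17,9],"angular": [0,0,0]},
])

```text
clock: 16.35
position: [620.7, -255.0, 28.2]
ee_rot: [1.0, 0.027, -0.002, -0.0]
contact_force: [-0.1, 0.2, 0.6]
gripper_width: 0.1
```

```bash
python3 - <<'E'
from h import *
go(-129,-113,31)
E
```

```text
now G [-128.1 -171.3] z 28.2 F [-0.1  0.2  0.6] w 0.1 t 16.35
-> (-129, -113, 31) xyz cm [-0.09 -5.83 -0.28] n 1.0 ang [-0.001  0.004  0.001]
```

Call:
move_arm([
  {"gripper": -1,"xyz": [-0.1,-1.2,-0.3],"angular": [0,0,0]},
  {"gripper": -1,"xyz": [-0.1,-2,-0.3],"angular": [0,0,0]},
  {"gripper": -1,"xyz": [-0.1,-2.7,-0.3],"angular": [0,0,0]},
  {"gripper": -1,"xyz": [-0.1,-3.4,-0.3],"angular": [0,0,0]},
  {"gripper": -1,"xyz": [-0.1,-4.1,-0.3],"angular": [0,0,0]},
  {"gripper": -1,"xyz": [-0.1,-4.7,-0.3],"angular": [0,0,0]},
  {"gripper": -1,"xyz": [-0.1,-5.2,-0.3],"angular": [0,0,0]},
  {"gripper": -1,"xyz": [-0.1,-5.6,-0.3],"angular": [0,0,0]},
])

```text
clock: 17.35
position: [618.0, -202.4, 33.7]
ee_rot: [1.0, 0.027, 0.0, 0.002]
contact_force: [1.5, -19.7, -1.7]
gripper_width: -0.3
```

```bash
python3 - <<'E'
from h import *
go(-129,-113,31)
E
```

```text
now G [-127.9 -118.6] z 33.7 F [  1.5 -19.7  -1.7] w -0.3 t 17.35
-> (-129, -113, 31) xyz cm [-0.1  -0.56  0.27] n 1.0 ang [ 0.004 -0.     0.001]
```

Stopped at 20 N; I'll back off and measure the knob.

Call:
move_arm([
  {"gripper": -1,"xyz": [0,2.5,0],"angular": [0,0,0]},
  {"gripper": -1,"xyz": [0,5,0],"angular": [0,0,0]},
  {"gripper": -1,"xyz": [0,5,-6],"angular": [0,0,0]},
  {"gripper": -1,"xyz": [0,5,-9],"angular": [0,0,0]},
  {"gripper": -1,"xyz": [-25,0,-9],"angular": [0,0,0]},
  {"gripper": -1,"xyz": [-25,0,-9],"angular": [0,0,0]},
  {"gripper": -1,"xyz": [-25,0,-9],"angular": [0,0,0]},
  {"gripper": -1,"xyz": [-25,0,-9],"angular": [0,0,0]},
  {"gripper": -1,"xyz": [-25,0,-9],"angular": [0,0,0]},
])

```text
clock: 18.48
position: [362.3, -211.8, 122.5]
ee_rot: [1.0, 0.026, -0.002, -0.001]
contact_force: [0.2, -0.1, -0.1]
gripper_width: -0.1
```

```bash
python3 - <<'E'
from h import *
go(-129,-175,120)
K=[]
for i in range(4):
    im,d,W=cloud("top")
    uvk=[(u,v) for v in range(184,194) for u in range(412,440) if 47<W[v,u,2]<65 and v>184]
    K.append(toG(onplane([np.mean(uvk,0)],51),G)[0])
print("knob",np.round(K,1))
cv2.imwrite("pics/a5.png",cv2.resize(im[165:255,325:485],None,fx=5,fy=5,interpolation=cv2.INTER_CUBIC))
# other things: change from start image
f=np.load("top.npz"); df=cv2.absdiff(im,f["im"]).max(2); print("bystander diff", {n:int((df[a:b,c:e]>40).sum()) for n,(a,b,c,e) in dict(tin=(215,255,442,482),jar=(270,296,160,190),cup=(260,298,195,248),lemon=(258,290,255,285),clip=(264,290,288,330)).items()})
E
```

```text
now G [-383.8 -114.5] z 122.5 F [ 0.2 -0.1 -0.1] w -0.1 t 18.48
-> (-129, -175, 120) xyz cm [25.49  6.02  0.12] n 5.0 ang [-0.002  0.005 -0.001]
knob [[-126.7  -96.3]
 [-126.7  -96.3]
 [-126.5  -96.5]
 [-126.7  -96.3]]
bystander diff {'tin': 0, 'jar': 0, 'cup': 0, 'lemon': 0, 'clip': 0}
```

View pics/a5.png

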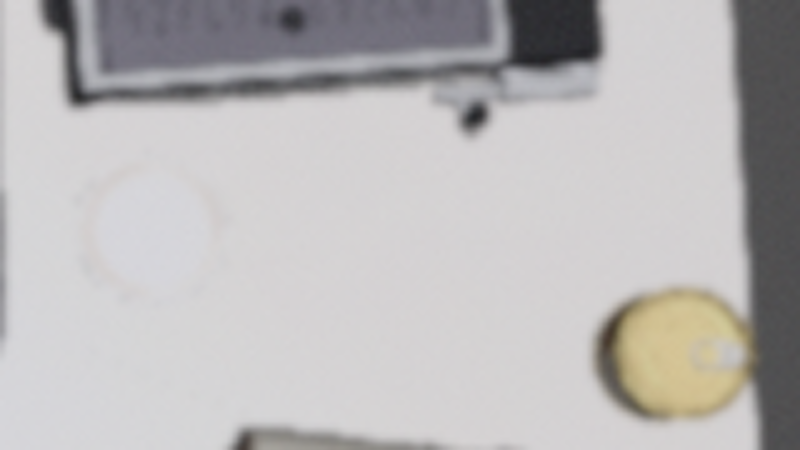

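The bolt is fully shut (knob at G −96.3, i.e. 33.7 mm), no tray is visible in front, and the bystanders haven't moved. The shape at the bottom of the crop is the retracted arm. Handing in.

```bash
python3 -c "
from h import *
print(arm.read_state()['contact_force']); print(arm.job_done())"
```

```text
[ 0.24948677  0.01491681 -0.14189917]
the job is handed in; nothing more can be done
None
```

I pushed the bolt fully back, shifted the tray about 23 mm left from inside its rim, pushed it home with both open fingertips on its front rim, and slid the bolt shut. I handed the job in at about 18.7 s; no verdict was reported.

- **Bolt:** the knob measured y = −130.4 mm in the grill frame when back (the stop is −130) and −96.3 mm when shut, which is about 33.7 of 34 mm. The shut push ended against a firm 20 N stop.
- **Tray:** it stopped firmly at the end of its travel and showed nowhere in front of the grill afterwards. Once under the grill it can't be seen directly, so its final position is inferred from the stop and from the bolt closing fully.
- **Bystanders and robot:** the before-and-after pictures show no change around the tin, jar, lemon, mug or clip. The arm ended clear, with about 0 N on it.

No check failed. The one disagreement was in the shut push: going by the finger offset from the first push, the bolt would have stopped at about 29 mm, but the camera measurement showed it fully shut.

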